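# Raise the telescoping prop to its next hole and prove the lock

### The job

Beside the microscope stands a telescoping prop whose sprung pin is still hidden inside the tube. Take its saddle head, turn it until its orange mark lines up with the white mark on the collar, and draw it up slowly and gently until the pin pops out through the next hole (the lower of the two). Then press the head straight down with about 15 N for a moment, so that the pin sits on the lower edge of the hole and proves to carry the load (do not force the pin with more than 30 N either way), let go and leave the other things on the bench alone.

Things in the scene. Friction and masses are not known exactly. Their poses are not given: they have to be found in the camera images.
- stand: Prop's fixed part: white foot 124 mm across, upright aluminium outer tube 40 mm across; its top, with a black collar (52 mm across, 18 high), is 175 mm above the bench. Origin: centre of the foot's underside, on the tube's axis, z up. +x is the side of the two 11 mm holes (one 45 mm above the other; heights not given), of the white mark on the collar and the white line down the tube.
- head_grip (a point): Centre of the grip bar of the head, on the tube's axis: grey bar 62 mm long (this frame's x), 16 thick (y), 28 high (z up), standing on a black disc 44 mm across, 10 thick, on top of the 31 mm inner tube. Its +x end and the mark on the disc are orange; the hidden pin points the same way. Head and inner tube together weigh about 0.3 kg and only slide along and turn about the tube's axis.
- pin: Tip of the round-nosed brass pin, 8 mm thick, 159 mm below the centre of the grip bar; +x points out. While hidden, a 3 N spring presses it against the inside of the outer tube, tip 17 mm from the axis. In line with a hole within about 5 degrees it pops through: tip 24 mm from the axis, 4 mm out of the tube. Out of line it rides past the holes unnoticed.
- head (a joint): Turn of the head, rad: 0 when the orange mark is in line with the white one, positive anticlockwise seen from above. Starts at 0.45 to 1.2, so turn it clockwise; stop at -0.35. Stays where left (0.06 N m friction).
- post (a joint): How far the inner tube with the head is drawn up, m. Starts 14 to 56 mm below the lower hole, whose exact place is to be felt. Stays where left (5.5 N friction), so drawing up takes about 9 N; draw at 10 mm/s or so, for it ends at a hard stop: once popped out, the pin stops the head from sliding and turning further, with 2.5 mm of play up and down.
- flask: Bystander: clear culture flask, 92 x 50 x 26 mm, lying flat, orange cap; origin: centre of its underside. Leave alone.
- dish: Bystander: clear round dish, 90 mm across, 15 mm high; origin: centre of its underside. Leave alone.
- camera: Bystander: blue camera, 60 x 60 x 45 mm, with a black mount 22 mm high on top; origin: centre of its underside. Leave alone.
- reagent: Bystander: amber bottle, 60 mm across, 130 mm high; origin: centre of its underside. Leave alone.
- tipbox: Bystander: blue box with a clear lid, 120 x 85 x 72 mm; origin: centre of its underside. Leave alone.
- marker: Bystander: white marker pen lying down, 135 mm long, 13 mm thick; origin: centre of its underside. Leave alone.
There are look-alikes about, which are no part of the job. What is shaped like the stand but brown is not meant.

How it is judged:
On the way, in this order (a step that is already met when the one before it is completed fails the run):
1. the pin has popped out through the lower hole (horizontal distance between pin and stand above 0.0222 m and z of pin in the frame of stand between 0.1055 and 0.1145 m), for 0.2 s.
2. the head is pressed down: the pin bears on the lower edge of the hole with more than 5 N (all of step 1 and z of pin in the frame of stand below 0.1097 m and contact force between pin and stand above 5 N), for 0.15 s.
At the end, for the whole second after the job is handed in: The pin stands out through the lower hole (its tip more than 22 mm from the tube's axis), within 4.5 mm of the hole's height and in the lower half of its play (all of step 1 and z of pin in the frame of stand below 0.11 m); the robot touches nothing.
It fails at once if the pin forced against the edge of a hole or the wall with more than 40 N (contact force between pin and stand above 40 N).
It fails at once if a bystander moved by more than 20 mm (distance of any of flask, dish, camera, reagent, tipbox, marker from where it was at the start of the episode above 0.02 m).
It also fails if it takes over 51 s, if anything falls off the work surface, if the arm or the gripper's body presses on something with over 40 N, if the wrist force passes 120 N, or if a joint passes its speed limit or range.

### The arm

A 6-joint arm with a two-finger parallel gripper is mounted at the origin on the work surface. World frame = base frame: x ahead of the robot, y to its left, z up, the work surface at z = 0. Lengths are in m, angles in rad, forces in N, time in s.
With the tool pointing down it reaches from about 0.35 to 0.85 m from the base axis. Payload 8.1 kg.
Tool frame: the origin (TCP) lies at the very end of the fingers, on their centre line; the grasp point (between the pads) lies 19 mm behind it; z points along the fingers, y is the line along which they close (so a half turn about z gives the same grasp; the last joint's range is limited). The gripper opens to 93 mm and grips with 3 to 60 N. Pads are 15 mm wide; open, the fingers measure 128 mm over their backs; the gripper's body (75 mm by 188 mm) begins 65 mm behind the grasp point.
Start: joints at [-1.273, 0.13, 1.488, -0, 1.523, -0.085], TCP at [0.224, -0.557, 0.219] pointing down, gripper open.
Joint ranges: [-2.96, 2.96], [-0.89, 2.26], [0.02, 2.5], [-1.34, 4.48], [0, 2.73], [-2.66, 2.66]. Speed limits (rad/s): [2.39, 2.39, 2.79, 3.14, 3.14, 3.14].

### API

Orientations are given as a rotation vector (axis times angle).
In Python, from plant import robot gives the robot as it stands. The module is installed in compiled form; this text tells all that it offers.
- The arm moves only by the tool play_rows, never from a script. Its argument "increments" is text: rows parted by semicolons, each of 5 numbers parted by spaces: the shift along the tool's x, y, z in mm, then the turn about the tool's z in degrees, then the closure, from -1 (fully open) to 1 (shut). In form: dx dy dz yaw claw; .... A call has 1 to 20 rows; each row is the pose to reach, as a shift and turn from the pose commanded when the call began, along the tool's axes at that moment; what a row does not reach only later rows make up. A row lasts 1/10 s, in which the tool goes at most 50 mm and 8.59 degrees, less where a joint would pass 70% of its speed; a pose out of reach is approached as far as the arm can. A call with a gripper value outside its range is refused whole. The fingers move at their own pace and stop on an object; "force" is the grip in N (left out, the last holds). Time passes only in rows, so rows that repeat a pose let the fingers close. It gives the time, the measured TCP pose, the force, the opening and the grip force at its end, in the units of the state.
- robot.read_state(): the state, without advancing time (a new reading comes with each control period).
- robot.read_camera(name): name is "scene" or "top" or "wrist"; returns the picture (384x512x3 uint8, blue, green, red); there is no depth.
- robot.calibration(name): a dict with "vertical_fov" (degrees; the focal length in pixels is half the picture's height over the tangent of half this angle, whatever the lens; pixels are square), "cx", "cy" (the principal point, pixels), "rvec" (rotation vector, rad) and "tvec" (3), from world to camera coordinates, as OpenCV has them. Camera axes: x right, y down, z forward; pixel columns grow to the right and rows downward; lengths in m; the calibration is good to about 2 mm. The wrist camera is an equidistant fisheye: a pixel r from the principal point sees the ray r / f radians off the axis. A picture is of the moment at which its call begins: read the wrist's pose just before it. calibration takes no time and is no camera call; for the wrist camera it gives the pose at the moment of the call.
- robot.close_job(): hands the job in; it is judged then, once.
Trained networks look in the newest picture that a camera, given by its name, has taken for a name from the list of things; names that differ only in an ending like _2 or _b are one class to them, and where a whole thing is asked for, a point or a joint stands for the part that bears it (a point fixed in the world has none). Each returns a list of dicts, best first, with "conf" (0 to 1); they miss things now and then, are a little off and sometimes report something else, mostly with a low value. They report only what shows in the picture. A call takes as long as a camera call. They do not tell look-alikes from the thing itself.
- robot.recognise(camera, query): "centre" ([x, y, z] in m, in world coordinates, good to about 4 mm: the middle of the surface that is visible of it).
- robot.regions_of(camera, query): "pixels" (384x512 bool, what is visible of it).
- robot.landmark_of(camera, query): "centre" ([x, y, z] in m, in world coordinates, good to about 4 mm: a listed point, or the origin of a listed thing).
The state is a dict: "t": time; "q": joint angles; "dq": joint speeds; "joint_torque": joint torques, N m; "tool_pos": TCP position; "orientation": TCP orientation; "force": force on the tool from outside, world axes, zero at the start; "wrist_torque": the same for the moment, N m; "opening": finger opening in m; "gripper_force": force on a finger pad.
Only numpy, scipy, OpenCV 4.12 (cv2) and the standard library are available. Lean on these libraries where they do the work, as an engineer would, in place of code of your own. Each camera call takes 0.05 s, during which the arm holds its last target. There are 200 camera calls.

## Working session

There is one attempt and no reset: what is moved stays moved. The work goes in short steps, Python scripts to look and compute and a tool call to move; the robot and the scene stay as the last step left them, time stands still between calls to the robot, and variables do not carry over. Pictures are saved under pics/ and viewed, at most 10 in all, crops included, and the job is handed in when it is done.

Besides the shell and the picture viewer there is one more tool, called after "Emit:" by a JSON object that holds its "method" and its "body". play_rows: Moves the arm, as the interface text tells. Its arguments: {"type":"object","properties":{"increments":{"type":"string"},"force":{"type":"number"}},"required":["increments"]}

```bash
mkdir -p pics; python3 - <<'E'
from plant import robot
import cv2,numpy as np
s=robot.read_state();print(s)
a=robot.read_camera("scene");b=robot.read_camera("top")
for c in("scene","top"):
  for q in("head_grip","stand"):
    print(c,q,[(np.round(d["centre"],4),round(d["conf"],2)) for d in robot.landmark_of(c,q)])
cv2.imwrite("pics/a.png",a)
cv2.imwrite("pics/b.png",b)
E
```

```text
{'t': 0.0, 'q': array([-1.27338117e+00,  1.31176181e-01,  1.48929638e+00, -1.39475830e-06,
        1.52301209e+00, -8.53994843e-02]), 'dq': array([-0.0008813 ,  0.00014533, -0.00060061, -0.00014988,  0.00029228,
       -0.00064674]), 'joint_torque': array([-6.61243648e-04, -5.59838462e+01, -4.91757810e+01,  7.66322413e-02,
        3.49272473e-02, -9.42815541e-05]), 'tool_pos': array([ 0.2239677 , -0.555999  ,  0.21756911]), 'orientation': array([-3.08237234e+00, -5.97301005e-01,  3.16446157e-04]), 'force': array([ 0.76491686, -0.44669528, -0.72551651]), 'wrist_torque': array([0.01217789, 0.00322468, 0.02859264]), 'gripper_force': 0.0, 'opening': 0.09302237488670263}
scene head_grip [(array([ 0.49  , -0.126 ,  0.2458]), 0.79)]
scene stand [(array([ 0.7441, -0.2372,  0.    ]), 0.96), (array([ 0.4899, -0.1283,  0.0032]), 0.87), (array([ 0.194 , -0.2817,  0.005 ]), 0.74), (array([0.5978, 0.0546, 0.0025]), 0.65), (array([ 0.5766, -0.2699, -0.0057]), 0.21)]
top head_grip [(array([ 0.4949, -0.1224,  0.2425]), 0.57)]
top stand [(array([ 0.7443, -0.2375, -0.0009]), 0.77), (array([ 0.1957, -0.2806, -0.0015]), 0.65), (array([ 0.5979,  0.0526, -0.0011]), 0.63), (array([ 0.4914, -0.1295, -0.0009]), 0.56)]
```

View pics/a.png

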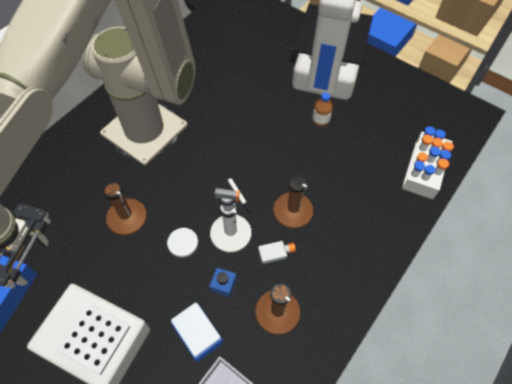

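View pics/b.png

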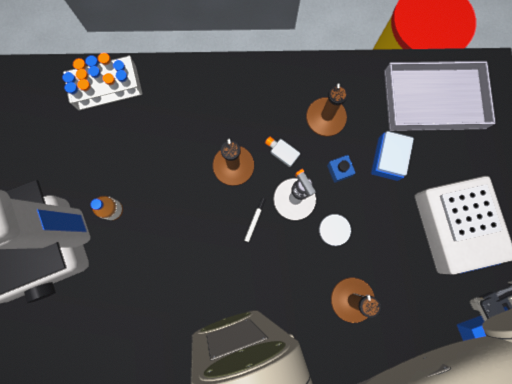

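The white-footed prop is near (0.490, -0.128). In the scene picture it is at about pixel (230,225), with its orange end at about (238,198). In the top picture it is at about (297,198), with the orange end at about (303,178). The brown look-alikes stand clear of it. I'll raise the arm and move above it.

Emit:
{"method": "play_rows", "body": {"increments": "0 0 -50 0 -1;0 0 -100 0 -1;0 0 -150 0 -1;0 0 -190 0 -1;35 -26 -200 0 -1;73 -54 -200 0 -1;111 -81 -200 0 -1;150 -110 -200 0 -1;190 -139 -200 0 -1;230 -168 -200 0 -1;270 -197 -200 0 -1;310 -227 -200 0 -1;345 -253 -200 0 -1;375 -275 -200 0 -1;395 -290 -200 0 -1;406 -298 -200 0 -1;406 -298 -200 0 -1;406 -298 -200 0 -1"}}

```text
t: 2.1
tool_pos: [0.4891, -0.1292, 0.4186]
orientation: [3.084, 0.597, -0.001]
force: [-0.3, -0.0, 0.1]
opening: 0.0924
gripper_force: 0.0
```

```bash
python3 - <<'E'
from plant import robot
import cv2,numpy as np
s=robot.read_state();print(s["t"],s["tool_pos"],s["orientation"])
k=robot.calibration("wrist");print(k)
a=robot.read_camera("wrist")
for q in("head_grip","stand"):
    print(q,[(np.round(d["centre"],4),round(d["conf"],2)) for d in robot.landmark_of("wrist",q)])
cv2.imwrite("pics/w1raw.png",a)
cv2.imwrite("pics/w1.png",cv2.resize(a,(768,576),interpolation=cv2.INTER_CUBIC))
E
```

```text
2.1 [ 0.48914169 -0.12919598  0.41857785] [ 3.08389555e+00  5.97375887e-01 -7.96033455e-04]
{'vertical_fov': 65.70646984690485, 'cx': 257.27305175462607, 'cy': 192.14735505181548, 'rvec': array([-2.41110468,  1.62813525,  0.21996689]), 'tvec': array([-0.30201046,  0.30615049,  0.69161119])}
head_grip []
stand [(array([5.995e-01, 5.430e-02, 1.000e-04]), 0.95), (array([ 0.7451, -0.2354, -0.0008]), 0.89), (array([ 0.4926, -0.128 , -0.0052]), 0.72), (array([ 0.1984, -0.2772, -0.0029]), 0.57)]
```

View pics/w1.png

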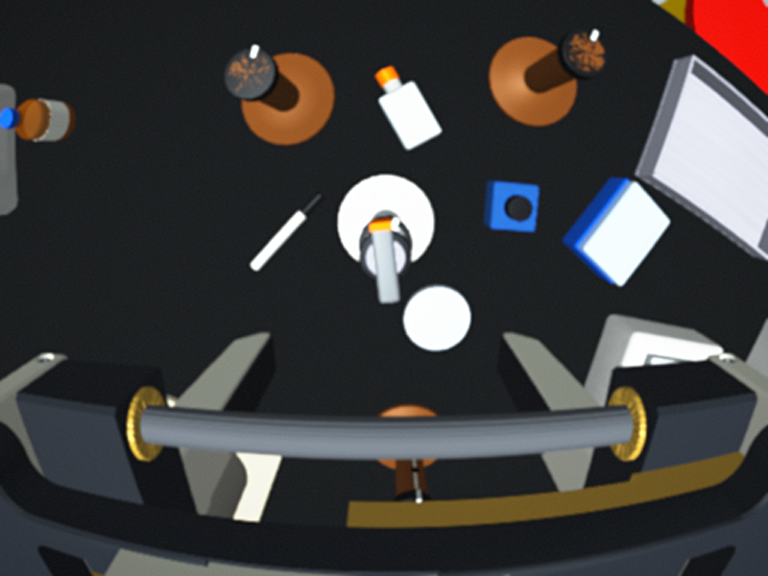

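The wrist view shows the grip bar from the orange end at about (382,225) to the far end at (388,300). The white mark is near (396,224). I'll zoom in and turn the pixels into positions.

```bash
cat > h.py <<'E'
import cv2,numpy as np
def ray(k,u,v):
    f=192/np.tan(np.radians(k["vertical_fov"])/2)
    d=np.array([u-k["cx"],v-k["cy"]]);r=np.hypot(*d);t=r/f
    c=np.r_[d/r*np.sin(t),np.cos(t)];R=cv2.Rodrigues(k["rvec"])[0]
    return -R.T@k["tvec"],R.T@c
def plane(k,u,v,z):
    o,d=ray(k,u,v);return o+d*(z-o[2])/d[2]
def proj(k,P):
    f=192/np.tan(np.radians(k["vertical_fov"])/2)
    c=cv2.Rodrigues(k["rvec"])[0]@np.asarray(P)+k["tvec"];r=np.hypot(c[0],c[1]);t=np.arctan2(r,c[2])
    return np.array([k["cx"],k["cy"]])+f*t*c[:2]/r
E
python3 - <<'E'
from h import *
from plant import robot
k=robot.calibration("wrist")
a=cv2.imread("pics/w1raw.png")
cv2.imwrite("pics/w1c.png",cv2.resize(a[110:210,215:300],None,fx=6,fy=6,interpolation=cv2.INTER_CUBIC)[:600])
for p in [(382,222),(388,302)]:
  print(plane(k,p[0]/1.5,p[1]/1.5,.257))
print(plane(k,396/1.5,224/1.5,.175), plane(k,386/1.5,221/1.5,0))
o,d=ray(k,257,193);print(o,d)
for z in(0,.175,.257): print(z,proj(k,[.4915,-.1285,z]))
E
```

```text
[ 0.51917884 -0.11355252  0.257     ]
[ 0.46350313 -0.14072683  0.257     ]
[ 0.51277224 -0.12936565  0.175     ] [ 0.49261629 -0.12769967  0.        ]
[ 0.55720064 -0.10109372  0.58537838] [-0.24968506 -0.10008645 -0.96314073]
0 [257.49897509 148.00116406]
0.175 [257.70726888 163.08679277]
0.257 [257.8774606  175.49065215]
```

View pics/w1c.png

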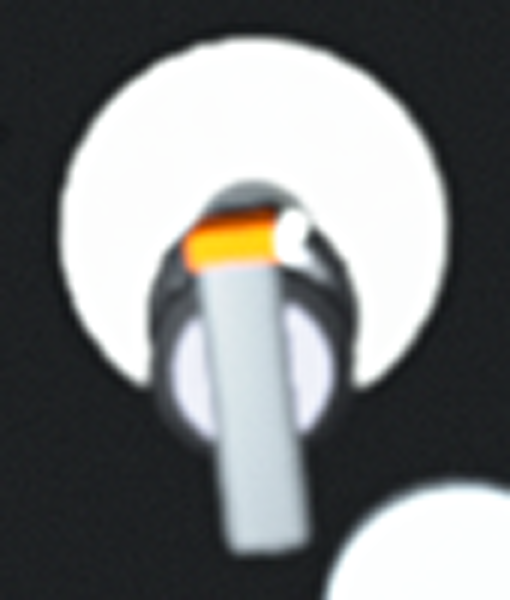

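The bar's centre is about (0.4914, -0.1272) and it points at about 26°. The tool's x axis is now at 22°. The white mark shows at about 0°, so the head must turn roughly 26° clockwise. Next I'll descend and grip.

Emit:
{"method": "play_rows", "body": {"increments": "3 -1 -0 -4 -1;3 -1 40 -4 -1;3 -1 80 -4 -1;3 -1 115 -4 -1;3 -1 145 -4 -1;3 -1 165 -4 -1;3 -1 175 -4 -1;3 -1 180 -4 -1;3 -1 183 -4 -1;3 -1 183 -4 -1;3 -1 183 -4 -1", "force": 30}}

```text
t: 3.35
tool_pos: [0.4924, -0.1267, 0.2368]
orientation: [3.061, 0.705, 0.002]
force: [-0.6, -1.0, -0.5]
opening: 0.0931
gripper_force: 0.0
```

```bash
python3 - <<'E'
from h import *
from plant import robot
s=robot.read_state();print(s["t"],s["tool_pos"],s["orientation"],s["force"],s["q"])
k=robot.calibration("wrist");a=robot.read_camera("wrist")
np.save("k2.npy",k,allow_pickle=True)
cv2.imwrite("pics/w2raw.png",a)
u,v=proj(k,[.4915,-.1275,.23]).astype(int);print(u,v)
cv2.imwrite("pics/w2.png",cv2.resize(a[max(v-90,0):v+90,u-120:u+120],None,fx=3,fy=3,interpolation=cv2.INTER_CUBIC))
print(max(v-90,0),u-120)
E
```

```text
3.35 [ 0.49242489 -0.12670264  0.23683198] [3.06053780e+00 7.04614163e-01 2.42587558e-03] [-0.59020308 -1.04467403 -0.47075875] [-3.52718790e-01 -1.28310009e-01  1.71407688e+00  1.58340134e-05
  1.55399046e+00  7.65511993e-01]
259 233
143 139
```

View pics/w2.png

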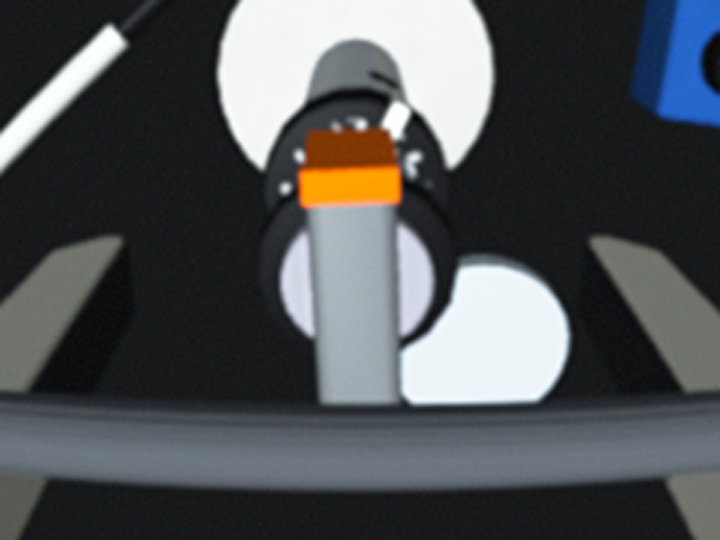

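The bar is centred between the fingers. The white mark on the collar runs from about (405,105) to (388,137) in the crop.

```bash
python3 - <<'E'
from h import *
k=np.load("k2.npy",allow_pickle=True).item()
P=lambda x,y,z:plane(k,x/3+139,y/3+143,z)
o=P(405,106,.175);i=P(389,136,.175);print("mark",o,i)
a=P(303,170,.257);b=P(400,170,.257);e=(a+b)/2;print("end",e,np.linalg.norm(a-b))
s=(P(313,300,.257)+P(397,300,.257))/2;d=(e-s)[:2];d/=np.linalg.norm(d);print("bar deg",np.degrees(np.arctan2(d[1],d[0])))
c=e[:2]-d*.031;print("axis",c)
# collar circle edges at z .175 : left/right
for ax in (c,np.array([.4915,-.1275])):
  for m in(o,i): v=m[:2]-ax;print(np.linalg.norm(v),np.degrees(np.arctan2(v[1],v[0])))
v=(o-i)[:2];print("mark own dir",np.degrees(np.arctan2(v[1],v[0])))
E
```

```text
mark [ 0.51787156 -0.12803719  0.175     ] [ 0.50873066 -0.12788629  0.175     ]
end [ 0.5182673  -0.11235557  0.257     ] 0.016669823136481045
bar deg 27.356398598682635
axis [ 0.49073417 -0.12660081]
0.02717537589189104 -3.02982589370743
0.018042343718361213 -4.085679479178316
0.026377031374676143 -1.1669500769655161
0.017234992693388566 -1.28429945702201
mark own dir -0.9457197457528588
```

Emit:
{"method": "play_rows", "body": {"increments": "0 0 1 0 0.2;0 0 1 0 1;0 0 1 0 1;0 0 1 0 1;0 0 1 0 1;0 0 1 0 1;0 0 1 0 1;0 0 1 0 1;0 0 1 0 1", "force": 30}}

```text
t: 4.3
tool_pos: [0.492, -0.1266, 0.2348]
orientation: [3.061, 0.705, 0.0]
force: [-0.4, -0.4, 3.7]
opening: 0.0259
gripper_force: 3.8
```

Emit:
{"method": "play_rows", "body": {"increments": "0 0 0 0 1;0 0 0 0 1;0 0 0 0 1;0 0 0 0 1"}}

```text
t: 4.7
tool_pos: [0.4921, -0.1266, 0.2349]
orientation: [3.061, 0.705, 0.001]
force: [0.2, -2.5, 3.9]
opening: 0.0159
gripper_force: 29.9
```

Emit:
{"method": "play_rows", "body": {"increments": "0 0 0 3 1;0 0 0 7 1;0 0 0 11 1;0 0 0 15 1;0 0 0 19 1;0 0 0 23 1;0 0 0 26 1;0 0 0 28 1;0 0 0 28 1;0 0 0 28 1"}}

```text
t: 5.7
tool_pos: [0.492, -0.1267, 0.2349]
orientation: [3.141, -0.055, 0.001]
force: [0.9, -1.5, 3.0]
opening: 0.0157
gripper_force: 29.9
```

```bash
python3 - <<'E'
from h import *
from plant import robot
s=robot.read_state();print(s["t"],s["tool_pos"],s["orientation"],s["force"],s["wrist_torque"])
k=robot.calibration("wrist");a=robot.read_camera("wrist")
np.save("k3.npy",k,allow_pickle=True)
u,v=proj(k,[.4915,-.1275,.23]).astype(int)
print(v-80,u-60)
cv2.imwrite("pics/w3.png",cv2.resize(a[v-80:v+20,u-60:u+60],None,fx=6,fy=6,interpolation=cv2.INTER_CUBIC))
E
```

```text
5.7 [ 0.49199725 -0.12667258  0.23487614] [ 3.14064236e+00 -5.51923223e-02  7.53055586e-04] [ 0.91453925 -1.45588514  2.99634005] [-0.43561384 -0.08077287 -0.06388852]
153 200
```

View pics/w3.png

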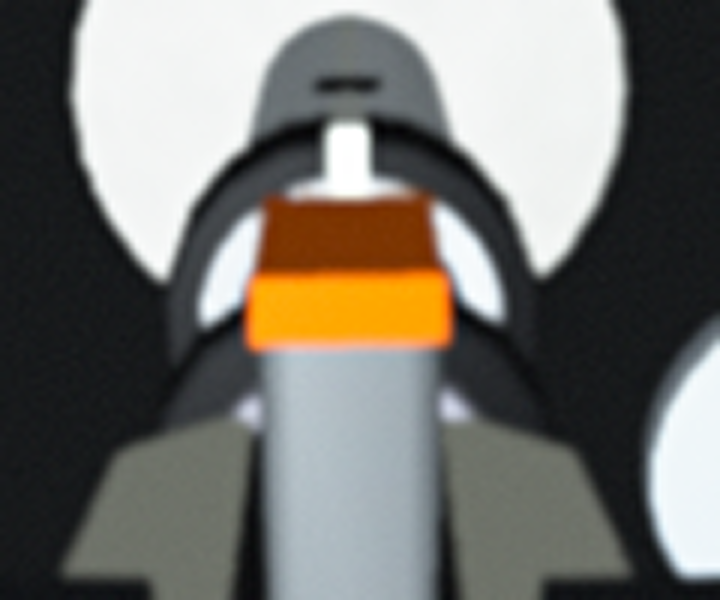

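The orange end (x≈349), the white mark (x≈348) and the tube's hole (x≈349) are in line. Now I'll draw the head up slowly.

Emit:
{"method": "play_rows", "body": {"increments": "0 0 -1 0 1;0 0 -2 0 1;0 0 -3 0 1;0 0 -4 0 1;0 0 -5 0 1;0 0 -6 0 1;0 0 -7 0 1;0 0 -8 0 1;0 0 -9 0 1;0 0 -10 0 1"}}

```text
t: 6.75
tool_pos: [0.4917, -0.1264, 0.2447]
orientation: [-3.141, 0.057, 0.0]
force: [0.7, -3.2, -9.2]
opening: 0.0158
gripper_force: 30.7
```

Emit:
{"method": "play_rows", "body": {"increments": "0 0 -1 0 1;0 0 -2 0 1;0 0 -3 0 1;0 0 -4 0 1;0 0 -5 0 1"}}

```text
t: 7.25
tool_pos: [0.4918, -0.1264, 0.2497]
orientation: [-3.141, 0.057, 0.0]
force: [1.7, -2.5, -9.2]
opening: 0.0157
gripper_force: 30.7
```

Emit:
{"method": "play_rows", "body": {"increments": "0 0 -1 0 1;0 0 -2 0 1"}}

```text
t: 7.45
tool_pos: [0.4918, -0.1264, 0.2517]
orientation: [-3.141, 0.057, 0.0]
force: [0.5, -1.9, -10.0]
opening: 0.0158
gripper_force: 30.6
```

Emit:
{"method": "play_rows", "body": {"increments": "0 0 -1 0 1;0 0 -2 0 1"}}

```text
t: 7.65
tool_pos: [0.4918, -0.1264, 0.2537]
orientation: [-3.141, 0.057, 0.0]
force: [0.3, -2.0, -8.8]
opening: 0.0157
gripper_force: 30.7
```

Emit:
{"method": "play_rows", "body": {"increments": "0 0 -1 0 1"}}

```text
t: 7.75
tool_pos: [0.4918, -0.1264, 0.2547]
orientation: [3.141, -0.057, -0.0]
force: [1.0, -2.5, -8.1]
opening: 0.0156
gripper_force: 30.7
```

Emit:
{"method": "play_rows", "body": {"increments": "0 0 -0.7 0 1"}}

```text
t: 7.85
tool_pos: [0.4919, -0.1265, 0.2555]
orientation: [3.141, -0.057, 0.0]
force: [0.7, -2.5, -8.1]
opening: 0.0157
gripper_force: 30.6
```

Emit:
{"method": "play_rows", "body": {"increments": "0 0 -0.7 0 1"}}

```text
t: 7.95
tool_pos: [0.4919, -0.1265, 0.2562]
orientation: [3.141, -0.057, 0.0]
force: [0.7, -2.8, -8.0]
opening: 0.0156
gripper_force: 30.7
```

Emit:
{"method": "play_rows", "body": {"increments": "0 0 -0.7 0 1"}}

```text
t: 8.05
tool_pos: [0.4919, -0.1265, 0.257]
orientation: [3.141, -0.057, 0.0]
force: [0.6, -3.2, -5.6]
opening: 0.0158
gripper_force: 30.7
```

Emit:
{"method": "play_rows", "body": {"increments": "0 0 -0.5 0 1"}}

```text
t: 8.15
tool_pos: [0.4921, -0.1266, 0.258]
orientation: [3.141, -0.057, 0.002]
force: [-0.9, -3.2, -5.1]
opening: 0.0158
gripper_force: 30.5
```

Emit:
{"method": "play_rows", "body": {"increments": "0 0 -0.5 0 1"}}

```text
t: 8.25
tool_pos: [0.4922, -0.1266, 0.2585]
orientation: [3.141, -0.057, 0.002]
force: [0.2, -3.2, -4.0]
opening: 0.0162
gripper_force: 30.5
```

Emit:
{"method": "play_rows", "body": {"increments": "0 0 -0.5 0 1"}}

```text
t: 8.35
tool_pos: [0.4921, -0.1265, 0.2587]
orientation: [3.141, -0.057, 0.001]
force: [0.3, -1.9, -6.3]
opening: 0.0158
gripper_force: 30.5
```

Emit:
{"method": "play_rows", "body": {"increments": "0 0 -0.5 0 1"}}

```text
t: 8.45
tool_pos: [0.492, -0.1265, 0.2588]
orientation: [3.141, -0.057, 0.0]
force: [0.2, -3.0, -7.5]
opening: 0.0155
gripper_force: 30.5
```

Emit:
{"method": "play_rows", "body": {"increments": "0 0 -0.5 0 1"}}

```text
t: 8.55
tool_pos: [0.4918, -0.1264, 0.259]
orientation: [-3.141, 0.057, 0.0]
force: [1.6, -3.3, -8.7]
opening: 0.0157
gripper_force: 30.5
```

```bash
python3 - <<'E'
from h import *
from plant import robot
k=robot.calibration("wrist");a=robot.read_camera("wrist")
print([(np.round(d["centre"],4),round(d["conf"],2)) for d in robot.landmark_of("wrist","pin")])
u,v=proj(k,[.4915,-.1275,.255]).astype(int)
cv2.imwrite("pics/w4.png",cv2.resize(a[v-100:v,u-60:u+60],None,fx=6,fy=6,interpolation=cv2.INTER_CUBIC))
E
```

```text
[(array([ 0.5143, -0.1325,  0.1117]), 0.53)]
```

View pics/w4.png

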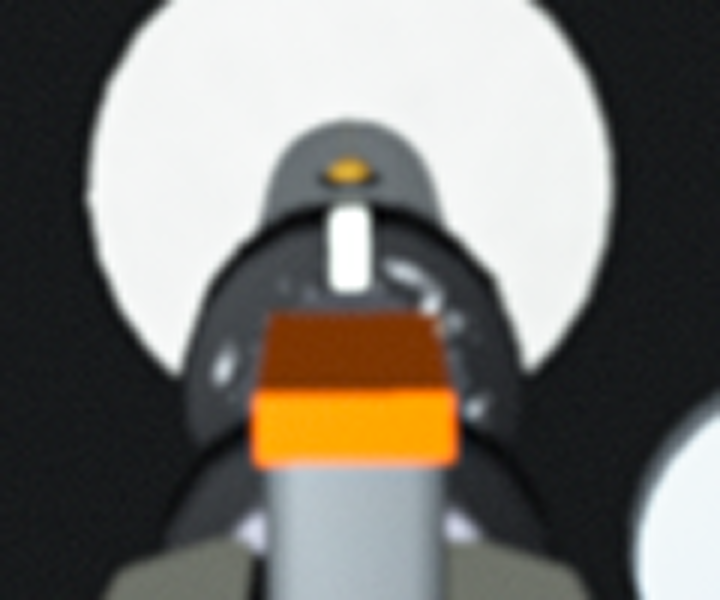

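The brass pin shows at (348,170), out through the hole below the white mark. I'll hold a moment, then press down in small steps.

Emit:
{"method": "play_rows", "body": {"increments": "0 0 0 0 1;0 0 0 0 1;0 0 0 0 1;0 0 0.5 0 1;0 0 1 0 1;0 0 1 0 1"}}

```text
t: 9.25
tool_pos: [0.4921, -0.1265, 0.259]
orientation: [3.141, -0.057, 0.002]
force: [0.8, -3.6, -1.9]
opening: 0.016
gripper_force: 30.6
```

Emit:
{"method": "play_rows", "body": {"increments": "0 0 0.5 0 1;0 0 1 0 1;0 0 1 0 1"}}

```text
t: 9.55
tool_pos: [0.4924, -0.1266, 0.2587]
orientation: [3.14, -0.057, 0.003]
force: [-0.8, -2.5, 4.9]
opening: 0.0158
gripper_force: 30.9
```

Emit:
{"method": "play_rows", "body": {"increments": "0 0 0.5 0 1;0 0 1 0 1;0 0 1 0 1"}}

```text
t: 9.85
tool_pos: [0.4925, -0.1267, 0.2584]
orientation: [3.14, -0.057, 0.005]
force: [-2.7, -2.2, 8.7]
opening: 0.016
gripper_force: 31.1
```

Emit:
{"method": "play_rows", "body": {"increments": "0 0 0.5 0 1;0 0 1 0 1;0 0 1 0 1"}}

```text
t: 10.15
tool_pos: [0.4928, -0.1268, 0.2582]
orientation: [3.14, -0.056, 0.006]
force: [-2.8, -1.2, 12.5]
opening: 0.016
gripper_force: 31.5
```

Emit:
{"method": "play_rows", "body": {"increments": "0 0 0.4 0 1;0 0 0.8 0 1;0 0 0.8 0 1;0 0 0.8 0 1;0 0 0.8 0 1"}}

```text
t: 10.65
tool_pos: [0.4929, -0.1268, 0.258]
orientation: [3.139, -0.056, 0.007]
force: [-4.5, -1.8, 15.5]
opening: 0.0154
gripper_force: 32.1
```

Emit:
{"method": "play_rows", "body": {"increments": "0 0 0.4 0 1;0 0 0.4 0 1;0 0 0.4 0 1;0 0 0.4 0 1;0 0 -0.8 0 1;0 0 -1.6 0 1;0 0 -2.4 0 1;0 0 -2.8 0 1;0 0 -2.8 0 1"}}

```text
t: 11.55
tool_pos: [0.4923, -0.1266, 0.2581]
orientation: [3.14, -0.057, 0.002]
force: [-0.4, -1.8, 6.7]
opening: 0.0156
gripper_force: 31.4
```

Emit:
{"method": "play_rows", "body": {"increments": "0 0 -0.5 0 1;0 0 -1 0 1;0 0 -1 0 0;0 0 -1 0 -1;0 0 -1 0 -1;0 0 -1 0 -1;0 0 -1 0 -1;0 0 -1 0 -1;0 0 -1 0 -1;0 0 -1 0 -1;0 0 -1 0 -1;0 0 -1 0 -1"}}

```text
t: 12.75
tool_pos: [0.4918, -0.1265, 0.2582]
orientation: [3.141, -0.057, -0.0]
force: [0.5, -0.4, 0.1]
opening: 0.0904
gripper_force: 0.0
```

Emit:
{"method": "play_rows", "body": {"increments": "0 0 -10 0 -1;0 0 -30 0 -1;0 0 -60 0 -1;0 0 -90 0 -1;0 0 -120 0 -1;0 0 -130 0 -1;0 0 -130 0 -1;0 0 -130 0 -1"}}

```text
t: 13.55
tool_pos: [0.4917, -0.1264, 0.387]
orientation: [-3.141, 0.057, 0.002]
force: [-0.0, 0.1, 0.2]
opening: 0.0933
gripper_force: 0.0
```

```bash
python3 - <<'E'
from h import *
from plant import robot
k=robot.calibration("wrist");a=robot.read_camera("wrist")
print(robot.read_state()["tool_pos"],[(np.round(d["centre"],4),round(d["conf"],2)) for d in robot.landmark_of("wrist","pin")+robot.landmark_of("wrist","head_grip")+robot.landmark_of("scene","head_grip")])
u,v=proj(k,[.4915,-.1275,.2]).astype(int)
cv2.imwrite("pics/w5.png",cv2.resize(a[max(0,v-60):v+40,u-60:u+60],None,fx=6,fy=6,interpolation=cv2.INTER_CUBIC))
E
```

```text
[ 0.49140825 -0.12628516  0.38633179] [(array([ 0.4921, -0.1271,  0.2652]), 0.72), (array([ 0.49  , -0.126 ,  0.2458]), 0.79)]
```

View pics/w5.png

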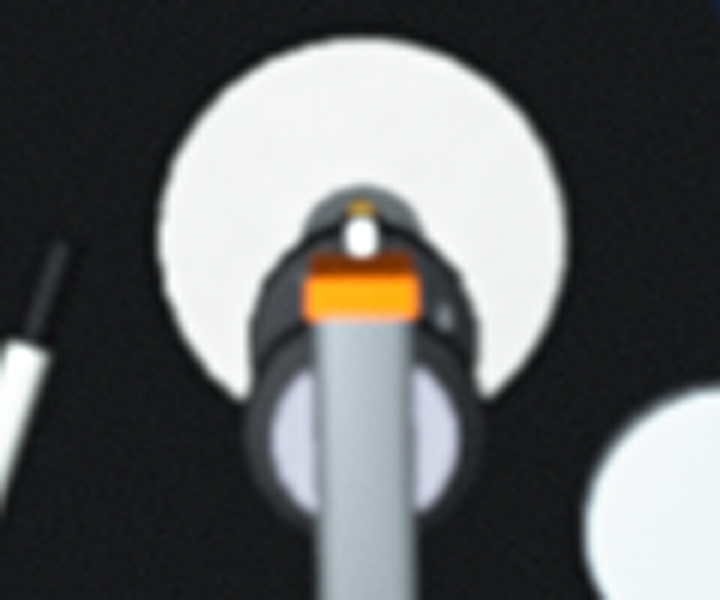

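The pin at (360,208) is still out, the marks line up, and the gripper is clear. I'll hand the job in.

```bash
python3 -c "
from plant import robot
print(robot.close_job())"
```

```text
the job is handed in; nothing more can be done
None
```

I turned the head until the marks lined up and drew it up until the pin came out through the lower hole. I then pressed down with about 15 N and it held; after I let go, the last picture shows the pin still out, and I handed the job in at about 14 s. No verdict came back.

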